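Find the stamped vial crate and push it to the dispatch line

ROBOT

A 7-joint arm with a two-finger parallel gripper is mounted at the origin on the work surface. World frame = base frame: x ahead of the robot, y to its left, z up, the work surface at z = 0. Lengths are in m, angles in degrees, forces in N, time in s.
With the tool pointing down it reaches from about 0.4 to 0.925 m from the base axis. Payload 4.1 kg.
Tool frame: the origin (TCP) lies midway between the tips of the shut fingers; the grasp point (between the pads) lies 19 mm behind it (arm.pinch_z is the distance from the TCP to the grasp point, in m); y points along the fingers, x is the direction in which the jaws open and shut, and the axes are right-handed (so a half turn about y gives the same grasp; the last joint's range is limited). The gripper opens to 85 mm and grips with 20 to 120 N. Pads are 22 mm wide; open, the fingers measure 114 mm over their backs; the gripper's body (76 mm by 85 mm) begins 54 mm behind the grasp point. The pads swing forward as they close: fully open they stand 13 mm farther back than shut.
Start: joints at [70.588, 22.827, 2.584, 88.041, -1.071, 69.15, -2.905], TCP at [0.154, -0.631, 0.195] pointing down, gripper open.
Joint ranges: [-161.44, 161.44], [-28.35, 127.94], [-78.24, 83.42], [0, 140.83], [-78.03, 258.03], [13.02, 114.36], [-168.23, 168.23]. Speed limits (degrees/s): [147.25, 147.25, 180, 180, 180, 180, 180].

INTERFACE

Orientations are given as [roll, pitch, yaw] about the fixed x, y, z axes, in that order (R = Rz(yaw) Ry(pitch) Rx(roll)).
In Python, from cell import arm gives the robot as it stands.
- The arm moves only by the tool apply_moves, never from a script. Its argument "increments" is a list of rows, each a list of 6 numbers: the shift along the tool's x, y, z in m, then the turn, a rotation vector about the tool's x, y, z in degrees. A call has 1 to 10 rows; each row is the pose to reach, as a shift and turn from the pose commanded when the call began, along the tool's axes at that moment; what a row does not reach only later rows make up. A row lasts 1/10 s, in which the tool goes at most 50 mm and 8.59 degrees, less where a joint would pass 70% of its speed; a pose out of reach is approached as far as the arm can. A call with a gripper value outside its range is refused whole. "hand" is the closure, from 0 (fully open) to 1 (shut), set as the call begins (left out, the last holds). The fingers move at their own pace and stop on an object; "grip_force" is the grip in N (left out, the last holds). Time passes only in rows, so rows that repeat a pose let the fingers close. It gives the time, the measured TCP pose, the force and the opening at its end, in the units of the state.
- arm.observe(): the state, without advancing time (a new reading comes with each control period).
- arm.read_camera(name): name is "side" or "top"; returns a dict with "frame" (480x640x3 uint8, red, green, blue), "fx", "fy", "cx", "cy" (pixels), "dist" ([k1, k2, p1, p2, k3] as OpenCV has them; the pictures are not rectified), "rvec" (rotation vector, rad) and "tvec" (3), from world to camera coordinates, as OpenCV has them. Camera axes: x right, y down, z forward; pixel columns grow to the right and rows downward; lengths in m; the calibration is good to about 2 mm. A picture is of the moment at which its call begins. There is no depth.
- arm.job_done(): hands the job in, once; it reports no verdict.
The state is a dict: "time_s": time; "joints": joint angles; "qvel": joint speeds; "effort": joint torques, N m; "ee_pos": TCP position; "orientation": TCP orientation; "contact_force": force on the tool from outside, world axes, zero at the start; "torque": the same for the moment, N m; "grip_width": finger opening in m.
Only numpy, scipy, OpenCV 4.12 (cv2) and the standard library are available. Lean on these libraries where they do the work, as an engineer would, in place of code of your own. Each camera call takes 0.05 s, during which the arm holds its last target. There are 200 camera calls.

TASK

Tip both closed vial crates over towards the robot, so that each lies on its side with its base facing the far side of the bench, and see which base carries the red round stamp. Then push the stamped crate, still lying on its side, away from the robot until its base stands over the yellow dispatch tape and square to it; leave the other crate lying where it fell. Only push with the fingers: do not pick up or carry either crate, and leave the two bottles and the vial rack alone.

Things in the scene. Friction and masses are not known exactly. Their poses are not given: they have to be found in the camera images.
- crate_a: The stamped crate: red round stamp, 52 mm across, under its base. Closed white box, flush latched blue lid, flat outer faces, rigid, about 0.28 kg: 70 mm (its x) by 130 (its y) by 100 high (its z). Starts upright, x pointing away from the robot within 0.22 rad. Origin: centre of the underside (middle of the stamp). Lying tipped towards the robot, its x points up and its lid faces the robot.
- crate_b: The plain crate: no stamp; otherwise the same size, mass, look, axes and origin as crate_a. The two look alike until tipped, and change places from start to start. Each stands by friction; a sideways pull near the top of about 0.4 of its weight tips it; past about 35 degrees it falls over by itself. Lying, it is 70 mm high and its lid is 100 mm nearer the robot than its base.
- crate_a_edge (a point): Middle of crate_a's lower edge on the robot's side (35 mm from its origin along its -x): the edge it tips over. It stays on the bench throughout.
- crate_b_edge (a point): The same edge of crate_b.
- dispatch_tape: Flat yellow tape stuck on the bench beyond the crates, 50 mm wide (its x) and 660 mm long (its y), thin enough to slide over. Origin: its middle; x points away from the robot across the tape, z up. It may lie turned by up to 0.1 rad.
- amber_bottle: Bystander: amber glass bottle with blue cap, 64 mm across, 135 mm high, loose. Origin: centre of its underside.
- clear_bottle: Bystander: clear glass bottle with blue cap, 56 mm across, 105 mm high, loose. Origin: centre of its underside.
- vial_rack: Bystander: orange block with six small vials, 50 mm (its x) by 80 mm (its y), 48 mm high over the vials, loose. Origin: centre of its underside.
Mind the look-alikes: they are no part of the job. Leave any turquoise look-alike of the crate_a alone. What is shaped like the crate_b but turquoise is not meant.

How it is judged:
By the outcome, as a careful person would: the job done as asked, in the order asked, and still so for the second after the job is handed in, with the robot touching nothing.
It also fails if it takes over 61 s, if anything falls off the work surface, if the arm or the gripper's body presses on something with over 40 N, if the wrist force passes 120 N, or if a joint passes its speed limit or range.

## Working session

There is one attempt and no reset: what is moved stays moved. The work goes in short steps, Python scripts to look and compute and a tool call to move; the robot and the scene stay as the last step left them, time stands still between calls to the robot, and variables do not carry over. Pictures are saved under pics/ and viewed, about 8 in all and at most 12, crops included, and the job is handed in when it is done.

Besides the shell and the picture viewer there is one more tool, called after "Emit:" by a JSON object that holds its "method" and its "body". apply_moves: Moves the arm, as the interface text tells. Its arguments: {"type":"object","properties":{"increments":{"type":"array","items":{"type":"array","items":{"type":"number"}}},"hand":{"type":"number"},"grip_force":{"type":"number"}},"required":["increments"]}

```bash
ls; mkdir -p pics
cat > h.py <<'E'
import numpy as np, cv2
from cell import arm
def snap(n,out=None):
    c=arm.read_camera(n)
    if out: cv2.imwrite(f'pics/{out}.png',c['frame'][:,:,::-1])
    return c
def K(c): return np.array([[c['fx'],0,c['cx']],[0,c['fy'],c['cy']],[0,0,1.]])
def cast(c,px,z=0.):
    p=cv2.undistortPoints(np.array(px,float).reshape(-1,1,2),K(c),np.array(c['dist'])).reshape(-1,2)
    R=cv2.Rodrigues(np.array(c['rvec'],float))[0];t=np.array(c['tvec'],float).reshape(3)
    o=-R.T@t; d=np.c_[p,np.ones(len(p))]@R
    return o+d*((z-o[2])/d[:,2])[:,None]
def proj(c,P): return cv2.projectPoints(np.array(P,float).reshape(-1,1,3),np.array(c['rvec'],float),np.array(c['tvec'],float),K(c),np.array(c['dist']))[0].reshape(-1,2)
E
python3 - <<'E'
from h import *
np.set_printoptions(precision=3,suppress=True)
a=snap('top','top0');b=snap('side','side0')
for c in(a,b):
    R=cv2.Rodrigues(np.array(c['rvec'],float))[0];print(-R.T@np.array(c['tvec']).reshape(3),R)
print(arm.observe())
E
```

```text
pics
[ 0.362 -0.017  1.053] [[-0.01  -1.    -0.026]
 [-0.984  0.014 -0.178]
 [ 0.178  0.023 -0.984]]
[ 0.308 -0.736  0.668] [[ 0.965 -0.261  0.014]
 [-0.154 -0.611 -0.776]
 [ 0.211  0.747 -0.63 ]]
{'time_s': 0.1, 'joints': array([70.589, 22.867,  2.582, 88.107, -1.07 , 69.151, -2.906]), 'qvel': array([ 0.171, -0.15 , -0.033, -0.214, -0.048,  0.093,  0.057]), 'effort': array([  0.004, -47.626,   1.371, -25.495,   0.012,   0.005,   0.   ]), 'ee_pos': array([ 0.154, -0.631,  0.194]), 'orientation': array([-90.009,   0.1  , -76.257]), 'contact_force': array([-0.136, -0.285,  0.06 ]), 'torque': array([-0.003, -0.056,  0.014]), 'grip_width': 0.08520634959603413}
```

View pics/top0.png

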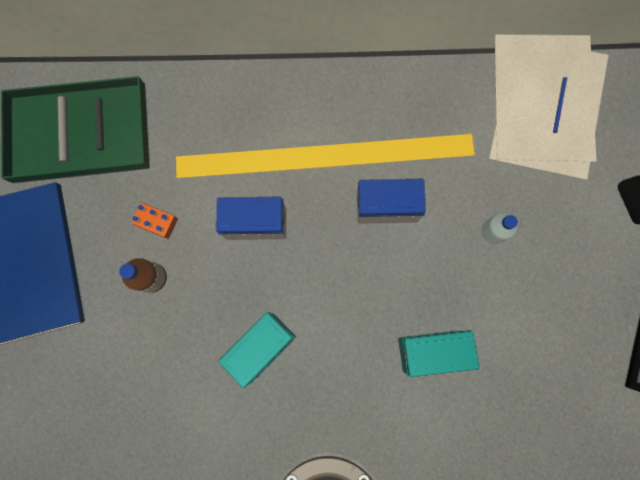

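View pics/side0.png

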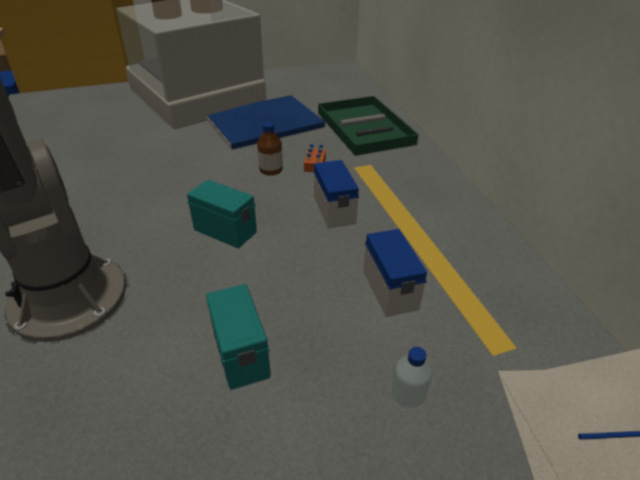

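Top picture: the blue-lidded white crates are at (250,215) and (392,197). The turquoise look-alikes at (257,350) and (440,353) are not meant. The tape runs from (177,167) to (473,145), with the bottles at (143,275) and (502,228) and the rack at (153,220).

```bash
cat > m.py <<'E'
from h import *
np.set_printoptions(precision=4,suppress=True)
def rects(c,lo,hi,z,amin=400,roi=None):
    hsv=cv2.cvtColor(c['frame'],cv2.COLOR_RGB2HSV)
    m=cv2.inRange(hsv,np.array(lo),np.array(hi))
    out=[]
    for k in cv2.findContours(m,cv2.RETR_EXTERNAL,cv2.CHAIN_APPROX_NONE)[0]:
        if cv2.contourArea(k)<amin: continue
        P=cast(c,k.reshape(-1,2),z)[:,:2]
        r=cv2.minAreaRect((P*1000).astype(np.float32))
        bx=cv2.boxPoints(r)/1000
        e=bx[1]-bx[0],bx[2]-bx[1]; l=max(e,key=np.linalg.norm)
        yaw=np.degrees(np.arctan2(l[1],l[0]))-90; yaw=(yaw+90)%180-90
        out.append((k.reshape(-1,2).mean(0),np.array(r[0])/1000,sorted(r[1]),yaw))
    return out
E
python3 - <<'E'
from m import *
c=snap('top')
hsv=cv2.cvtColor(c['frame'],cv2.COLOR_RGB2HSV)
for p in [(250,203),(250,215),(250,231),(392,185),(392,210),(392,214),(257,350),(440,340),(440,355),(325,156)]: print(p,hsv[p[1],p[0]],end=' ')
print()
for n,a in dict(blue=((105,150,60),(130,255,255),.1),turq=((80,120,80),(95,255,255),.1),yel=((20,120,100),(35,255,255),0.)).items():
    for r in rects(c,*a): print(n,*r)
print(cast(c,[(153,220)],.03),cast(c,[(128,271)],.135),cast(c,[(510,222)],.105))
cv2.imwrite('pics/crop.png',cv2.resize(np.ascontiguousarray(c['frame'][120:260,190:460,::-1]),None,fx=2.9,fy=2.9,interpolation=cv2.INTER_CUBIC))
E
```

```text
(250, 203) [111 170 147] (250, 215) [111 172 148] (250, 231) [111 157  96] (392, 185) [112 169 145] (392, 210) [111 176 146] (392, 214) [112 136  79] (257, 350) [ 87 161 171] (440, 340) [ 87 177 156] (440, 355) [ 87 177 153] (325, 156) [ 23 191 228] 
blue [248.9415 214.4894] [0.5814 0.148 ] [66.98685455322266, 127.72166442871094] -0.85181427
blue [ 33.4602 264.4241] [0.4982 0.574 ] [150.05154418945312, 283.29498291015625] -76.36659
blue [391.3386 196.5714] [ 0.6131 -0.1333] [68.7745132446289, 128.27549743652344] 0.50909424
turq [438.3929 353.0446] [ 0.312  -0.2128] [71.54995727539062, 132.57583618164062] 6.216217
turq [256.5063 349.475 ] [0.321  0.1302] [70.81104278564453, 131.87628173828125] 44.5226
yel [324.011  155.6672] [0.7358 0.0007] [51.16707229614258, 661.0143432617188] 3.449234
[[0.5885 0.3644 0.03  ]] [[0.4682 0.367  0.135 ]] [[ 0.557 -0.359  0.105]]
```

View pics/crop.png

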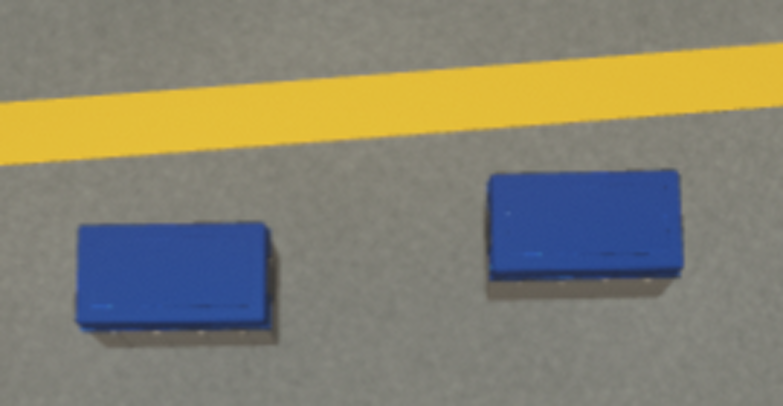

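Emit:
{"method": "apply_moves", "body": {"increments": [[-0.02,0,0.035,0,2,0],[-0.04,0,0.075,0,5,0],[-0.06,0,0.115,0,8,0],[-0.085,0,0.155,0,11,0],[-0.105,0,0.195,0,13.75,0],[-0.13,0,0.235,0,13.75,0],[-0.15,0,0.275,0,13.75,0],[-0.17,0,0.315,0,13.75,0],[-0.19,0,0.35,0,13.75,0],[-0.21,0,0.385,0,13.75,0]], "hand": 0}}

```text
time_s: 1.15
ee_pos: [0.4794, -0.3345, 0.1946]
orientation: [-90.0, 0.0, -90.0]
contact_force: [0.3, -0.7, -0.2]
grip_width: 0.0852
```

Emit:
{"method": "apply_moves", "body": {"increments": [[-0.03,0,0.03,0,0,0],[-0.06,0,0.06,0,0,0],[-0.09,0,0.09,0,0,0],[-0.12,0,0.12,0,0,0],[-0.15,0,0.15,0,0,0],[-0.175,0,0.18,0,0,0],[-0.195,0,0.2,0,0,0],[-0.201,0,0.207,0,0,0],[-0.201,0.02,0.207,0,0,0],[-0.201,0.05,0.207,0,0,0]]}}

```text
time_s: 2.15
ee_pos: [0.6867, -0.1365, 0.1462]
orientation: [-89.8, -0.1, -90.1]
contact_force: [1.4, 0.1, -0.8]
grip_width: 0.0856
```

Emit:
{"method": "apply_moves", "body": {"increments": [[0,0.03,0,0,0,0],[0,0.055,0,0,0,0],[0,0.07,0,0,0,0],[0,0.073,0,0,0,0],[0,0.073,-0.01,0,0,0],[0,0.073,-0.015,0,0,0],[0,0.073,-0.02,0,0,0],[0,0.073,-0.025,0,0,0]]}}

```text
time_s: 2.95
ee_pos: [0.6607, -0.1352, 0.0731]
orientation: [-89.9, -0.0, -90.0]
contact_force: [0.7, 0.3, -0.1]
grip_width: 0.086
```

Emit:
{"method": "apply_moves", "body": {"increments": [[0,0,-0.005,0,0,0],[0,0,-0.01,0,0,0],[0,0,-0.015,0,0,0],[0,0,-0.02,0,0,0],[0,0,-0.023,0,0,0],[0,0,-0.026,0,0,0],[0,0,-0.029,0,0,0],[0,0,-0.032,0,0,0],[0,0,-0.035,0,0,0],[0,0,-0.037,0,0,0]]}}

```text
time_s: 3.95
ee_pos: [0.6233, -0.135, 0.0718]
orientation: [-90.0, -0.0, -90.0]
contact_force: [-0.9, 0.6, -0.6]
grip_width: 0.0856
```

Run:
```python
from h import *
snap('side','s1')
```

```text
(no output)
```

View pics/s1.png

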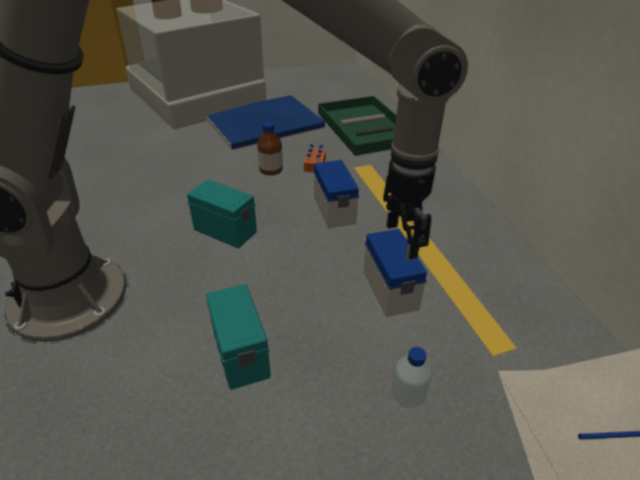

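The crate at (395,270) has not moved, and the near fingertip shows over its lid at (414,252). I'll check this with projections.

Run:
```python
from m import *
c=snap('side');t=snap('top')
print(arm.observe()['ee_pos'])
print(proj(c,[(.623,-.185,.085),(.623,-.085,.085),(.623,-.185,.072)]))
print('lid corners',proj(c,[(.613+sx*.035,-.133+sy*.065,.1) for sx in(-1,1) for sy in (-1,1)]))
for r in rects(t,(105,150,60),(130,255,255),.1): print(*r)
for r in rects(c,(105,150,60),(130,255,255),.1): print(*r)
a=np.ascontiguousarray(c['frame'][150:330,320:480,::-1]);b=np.ascontiguousarray(t['frame'][120:300,310:470,::-1])
cv2.imwrite('pics/crop2.png',cv2.resize(np.hstack([a,b]),None,fx=2.5,fy=2.5,interpolation=cv2.INTER_CUBIC))
```

```text
[ 0.6235 -0.135   0.0718]
[[407.8814 273.9773]
 [387.6281 239.4723]
 [406.9522 279.2133]]
lid corners [[387.8337 277.1887]
 [363.3752 231.6376]
 [425.009  270.2807]
 [397.1695 226.2352]]
[248.9415 214.4787] [0.5814 0.148 ] [66.98526763916016, 127.72151947021484] -0.85157776
[377.936 201.328] [ 0.6056 -0.1083] [50.94758987426758, 76.91443634033203] -1.041008
[ 33.453 264.412] [0.498  0.5745] [150.3764190673828, 282.7418518066406] -76.09986
[395.7892 255.1265] [ 0.6132 -0.141 ] [69.97929382324219, 127.91766357421875] -0.0090789795
[333.541  176.8443] [0.5775 0.1402] [75.13365936279297, 128.01873779296875] -0.019714355
[265.3917 119.075 ] [0.4775 0.4793] [203.8442840576172, 263.97015380859375] -75.34731
```

View pics/crop2.png

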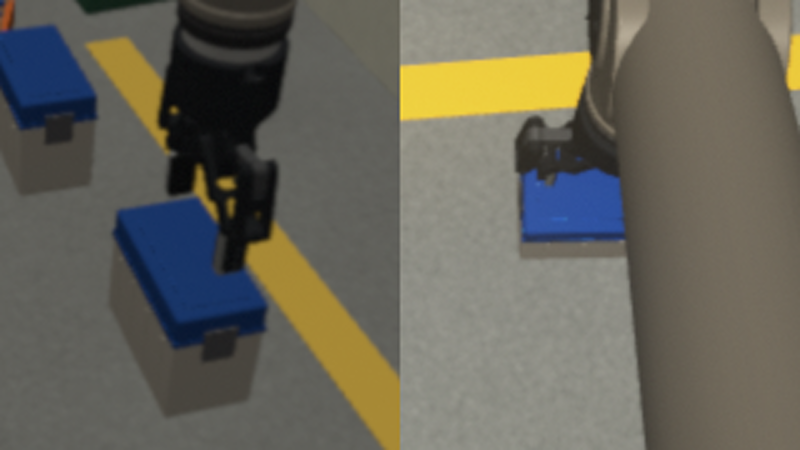

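The fingers stand above the lid, so the open tips sit higher than I assumed. I'll back off, shut the hand and look again.

Emit:
{"method": "apply_moves", "body": {"increments": [[0,0,0.015,0,0,0],[0,0,0.035,0,0,0],[0,0,0.055,0,0,0],[0,0,0.065,0,0,0],[0,0,0.065,0,0,0],[0,0,0.065,0,0,0],[0,0,0.065,0,0,0],[0,0,0.065,0,0,0]], "hand": 1}}

```text
time_s: 4.9
ee_pos: [0.6877, -0.1353, 0.0719]
orientation: [-90.0, -0.0, -90.0]
contact_force: [-0.7, -0.1, -0.4]
grip_width: -0.0001
```

Run:
```python
from m import *
c=snap('side')
o=arm.observe();print(o['ee_pos'],o['grip_width'],proj(c,[o['ee_pos'],o['ee_pos']+[0,0,.02]]))
a=np.ascontiguousarray(c['frame'][150:330,320:560,::-1])
cv2.imwrite('pics/crop3.png',cv2.resize(a,None,fx=3,fy=3,interpolation=cv2.INTER_CUBIC))
```

```text
[ 0.6879 -0.1352  0.0719] -3.348641804610653e-05 [[428.1263 255.6728]
 [429.7666 247.7065]]
```

View pics/crop3.png

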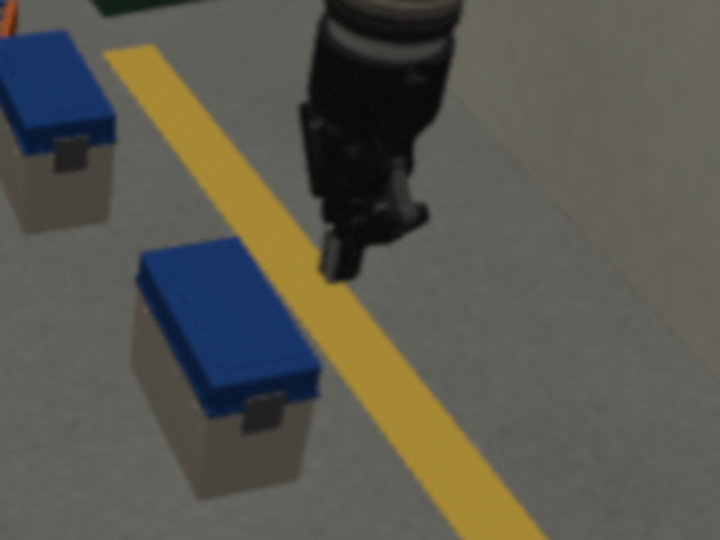

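The shut tip is at (433,243), where the reported pose projects to (428,256). Together with the top view this fits a tip about 30 mm higher than reported, so I'll go lower by that much.

Emit:
{"method": "apply_moves", "body": {"increments": [[0,0.01,0,0,0,0],[0,0.019,0,0,0,0],[0,0.019,-0.01,0,0,0],[0,0.019,-0.02,0,0,0],[0,0.019,-0.025,0,0,0],[0,0.019,-0.03,0,0,0],[0,0.019,-0.035,0,0,0],[0,0.019,-0.04,0,0,0],[0,0.019,-0.045,0,0,0]]}}

```text
time_s: 5.85
ee_pos: [0.6439, -0.135, 0.0534]
orientation: [-89.9, -0.0, -90.0]
contact_force: [1.3, -1.2, 1.2]
grip_width: 0.0001
```

Run:
```python
from m import *
t=snap('side')
o=arm.observe();print(o['ee_pos'],o['contact_force'])
for r in rects(t,(105,150,60),(130,255,255),.1): print(*r)
```

```text
[ 0.6424 -0.1351  0.0531] [-0.2394  0.3329  1.8257]
[384.4451 254.6707] [ 0.5945 -0.1358] [80.86424255371094, 138.90093994140625] 2.4071045
[333.9664 176.9496] [0.5775 0.1405] [75.13365936279297, 128.57559204101562] -0.019737244
[265.3651 119.1411] [0.4775 0.4794] [204.19760131835938, 263.97015380859375] -75.34732
```

The crate is now reacting, so I'll keep pulling.

Emit:
{"method": "apply_moves", "body": {"increments": [[0,0,-0.005,0,0,0],[0,0,-0.009,0,0,0],[0,0,-0.013,0,0,0],[0,0,-0.017,0,0,0],[0,0,-0.021,0,0,0],[0,0,-0.024,0,0,0],[0,0,-0.027,0,0,0],[0,0,-0.03,0,0,0],[0,0,-0.033,0,0,0],[0,0,-0.036,0,0,0]]}}

```text
time_s: 6.9
ee_pos: [0.6069, -0.135, 0.0525]
orientation: [-90.0, -0.0, -90.0]
contact_force: [0.1, 0.6, 0.2]
grip_width: -0.0001
```

Run:
```python
from m import *
t=snap('side','s2')
o=arm.observe();print(o['ee_pos'],o['contact_force'])
for r in rects(t,(105,150,60),(130,255,255),.1): print(*r)
```

```text
[ 0.6064 -0.1351  0.0525] [-1.362   0.1982  0.5653]
[358.4103 263.8846] [ 0.539  -0.1419] [74.42840576171875, 171.0299072265625] 0.38711548
[333.4553 177.0488] [0.5775 0.1405] [75.13365936279297, 128.57559204101562] -0.019737244
[265.3651 119.1577] [0.4776 0.4789] [203.16513061523438, 263.97015380859375] -75.34731
```

View pics/s2.png

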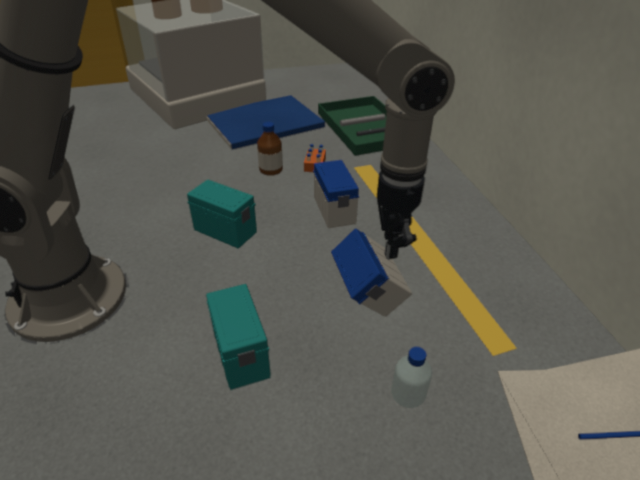

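The crate is tilted cleanly about 35–40° at (370,270). I'll go a little further.

Emit:
{"method": "apply_moves", "body": {"increments": [[0,0,-0.004,0,0,0],[0,0,-0.008,0,0,0],[0,0,-0.012,0,0,0],[0,0,-0.012,0,0,0],[0,0,-0.012,0,0,0],[0,-0.02,-0.012,0,0,0],[0,-0.05,-0.012,0,0,0],[0,-0.09,-0.012,0,0,0]]}}

```text
time_s: 7.75
ee_pos: [0.5941, -0.1347, 0.142]
orientation: [-90.2, 0.0, -90.0]
contact_force: [1.0, 0.3, -1.2]
grip_width: 0.0002
```

Run:
```python
from m import *
t=snap('side')
o=arm.observe();print(o['ee_pos'],o['contact_force'])
for r in rects(t,(105,150,60),(130,255,255),.1): print(*r)
print(proj(t,[(.478,-.133,.035),(.578,-.133,.035)]))
```

```text
[ 0.5998 -0.1356  0.1508] [ 1.5183 -0.1686  5.0533]
[330.2645 278.2314] [ 0.4807 -0.17  ] [27.25249671936035, 123.73660278320312] 0.34188843
[335.2793 176.8198] [0.5809 0.1406] [68.84505462646484, 128.4451446533203] 0.13890076
[265.3471 119.1529] [0.4775 0.4795] [203.9452667236328, 263.97015380859375] -75.34732
[[321.5242 288.0582]
 [372.062  278.8004]]
```

Crate 1 has fallen. Next is crate 2, whose far face is at x≈0.616, y=0.148.

Emit:
{"method": "apply_moves", "body": {"increments": [[-0.03,0,0.02,0,0,0],[-0.065,0,0.035,0,0,0],[-0.105,0,0.05,0,0,0],[-0.145,0,0.06,0,0,0],[-0.185,0,0.06,0,0,0],[-0.22,0,0.06,0,0,0],[-0.25,0,0.06,0,0,0],[-0.27,0,0.06,0,0,0],[-0.28,0,0.06,0,0,0],[-0.283,0,0.06,0,0,0]]}}

```text
time_s: 8.8
ee_pos: [0.6554, 0.1493, 0.1427]
orientation: [-90.0, 0.0, -89.9]
contact_force: [-0.7, -0.4, -0.2]
grip_width: 0.0001
```

Emit:
{"method": "apply_moves", "body": {"increments": [[0,0.02,0,0,0,0],[0,0.05,0,0,0,0],[0,0.075,0,0,0,0],[0,0.088,0,0,0,0],[0,0.09,0,0,0,0],[0,0.09,0,0,0,0]]}}

```text
time_s: 9.4
ee_pos: [0.6562, 0.1472, 0.0532]
orientation: [-90.0, -0.0, -90.1]
contact_force: [0.1, -0.3, 0.9]
grip_width: 0.0
```

Emit:
{"method": "apply_moves", "body": {"increments": [[0,0,-0.012,0,0,0],[0,0,-0.022,0,0,0],[0,0,-0.028,0,0,0],[0,0,-0.033,0,0,0],[0,0,-0.038,0,0,0],[0,0,-0.043,0,0,0],[0,0,-0.048,0,0,0],[0,0,-0.053,0,0,0],[0,0,-0.057,0,0,0],[0,0,-0.061,0,0,0]]}}

```text
time_s: 10.4
ee_pos: [0.5938, 0.1479, 0.0526]
orientation: [-90.0, -0.0, -90.0]
contact_force: [1.2, -0.9, 2.1]
grip_width: 0.0001
```

Emit:
{"method": "apply_moves", "body": {"increments": [[0,0,-0.004,0,0,0],[0,0,-0.008,0,0,0],[0,0,-0.011,0,0,0],[0,0,-0.014,0,0,0],[0,0,-0.017,0,0,0],[0,0,-0.02,0,0,0],[0,0,-0.024,0,0,0],[0,0,-0.028,0,0,0],[0,0,-0.032,0,0,0],[0,0,-0.034,0,0,0]]}}

```text
time_s: 11.4
ee_pos: [0.56, 0.148, 0.0528]
orientation: [-90.0, -0.0, -90.0]
contact_force: [0.6, 0.3, -0.9]
grip_width: 0.0004
```

Emit:
{"method": "apply_moves", "body": {"increments": [[0,0,0,0,0,0],[0,0,0,0,0,0],[0,-0.02,0,0,0,0],[0,-0.06,0,0,0,0],[0,-0.09,0,0,0,0],[0,-0.1,0,0,0,0]]}}

```text
time_s: 12.0
ee_pos: [0.5631, 0.1489, 0.1565]
orientation: [-89.6, 0.1, -90.0]
contact_force: [1.3, 1.0, -0.5]
grip_width: -0.0001
```

Run:
```python
from m import *
a=snap('top','t3');b=snap('side')
o=arm.observe();print(o['time_s'],o['ee_pos'],o['contact_force'])
A=a['frame'][100:340,150:560,::-1];B=b['frame'][130:370,170:570,::-1]
cv2.imwrite('pics/c4.png',np.hstack([cv2.resize(np.ascontiguousarray(x[:,:400]),None,fx=1,fy=1) for x in(A,B)]))
```

```text
12.1 [0.5618 0.1484 0.1543] [-0.8763  0.6025  0.2083]
```

View pics/c4.png

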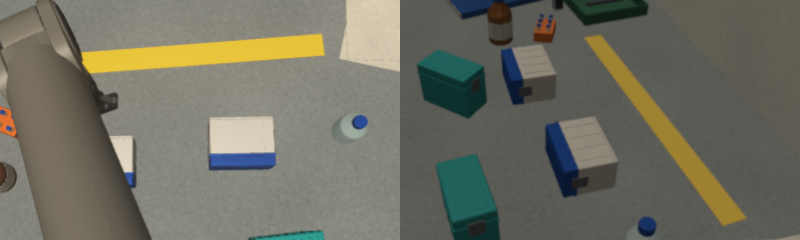

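Run:
```python
from m import *
for n in('top','side'):
    c=snap(n);R=cv2.Rodrigues(np.array(c['rvec'],float))[0];print(n,-R.T@np.array(c['tvec']).reshape(3))
    hsv=cv2.cvtColor(c['frame'],cv2.COLOR_RGB2HSV)
    m=cv2.inRange(hsv,(0,100,50),(8,255,255))|cv2.inRange(hsv,(165,60,40),(180,255,255))
    k,l,s,ce=cv2.connectedComponentsWithStats(m)
    for i in range(1,k):
        if s[i,4]>3: print(n,s[i],ce[i])
c=snap('side');t=snap('top')
im=c['frame'][150:340,300:440,::-1]
cv2.imwrite('pics/c5.png',cv2.resize(np.ascontiguousarray(im),None,fx=3,fy=3))
for nm,x,y in(('R',.578,-.133),('L',.546,.148)):
    print(nm,'base corners side',proj(c,[(x,y+s*.065,z) for s in(-1,1) for z in(0,.07)]).round(0).tolist())
    print(nm,'base top',proj(t,[(x,y+s*.065,z) for s in(-1,1) for z in(0,.07)]).round(0).tolist())
for im,nm in ((cv2.imread('pics/t3.png')[:,:,::-1],'top'),(c['frame'],'side')):
    # excess red relative to bench just beyond each base
    cc=t if nm=='top' else c
    for n,x,y in(('R',.578,-.133),('L',.546,.148)):
        g=np.array([(x+dx,y+dy,0) for dx in np.arange(.02,.1,.02) for dy in np.linspace(-.06,.06,7)])
        p=proj(cc,g).round().astype(int); v=cv2.blur(im,(3,3))[p[:,1],p[:,0]].astype(float)
        print(nm,n,(v[:,0]/v[:,1]).reshape(4,7).round(2))
```

```text
top [ 0.3615 -0.017   1.0533]
top [151 209   4   2   4] [152.5  209.25]
top [149 210   3   5   6] [149.5    212.3333]
top [161 215   1   4   4] [161.  216.5]
top [143 220   4   3   5] [144.4 221.2]
top [155 225   4   5   6] [156.1667 226.6667]
side [ 0.3076 -0.7364  0.6678]
side [317 149   2   3   4] [317.5  149.75]
side [316 153   2   4   4] [316.25 154.5 ]
R base corners side [[382.0, 316.0], [386.0, 289.0], [360.0, 270.0], [362.0, 244.0]]
R base top [[416.0, 224.0], [422.0, 217.0], [356.0, 225.0], [358.0, 218.0]]
L base corners side [[326.0, 228.0], [326.0, 203.0], [312.0, 197.0], [312.0, 173.0]]
L base top [[287.0, 240.0], [283.0, 234.0], [227.0, 241.0], [219.0, 235.0]]
top R [[1.01 1.01 1.01 1.01 1.01 1.01 1.01]
 [1.01 1.01 1.01 1.01 1.01 1.01 1.01]
 [1.01 1.   1.01 1.01 1.01 1.01 1.01]
 [1.01 1.01 1.01 1.01 1.01 1.01 1.01]]
top L [[1.   1.   1.01 1.02 1.07 1.07 1.09]
 [1.01 1.01 1.   1.01 1.08 1.08 1.08]
 [1.   1.01 1.01 1.01 1.07 1.08 1.08]
 [1.01 1.01 1.03 1.03 1.07 1.09 1.09]]
side R [[1.   1.   1.06 1.05 1.05 1.05 1.05]
 [1.   1.   1.   0.99 0.99 1.   1.  ]
 [1.   1.   1.   1.   1.   1.   1.  ]
 [1.   1.   1.   1.   1.   1.01 1.  ]]
side L [[1.   1.   1.   1.01 1.04 1.05 1.05]
 [1.   1.   1.   0.99 1.01 1.   1.  ]
 [1.   1.   1.   1.   0.99 1.   1.  ]
 [1.   1.   1.   1.   1.   0.99 1.  ]]
```

View pics/c5.png

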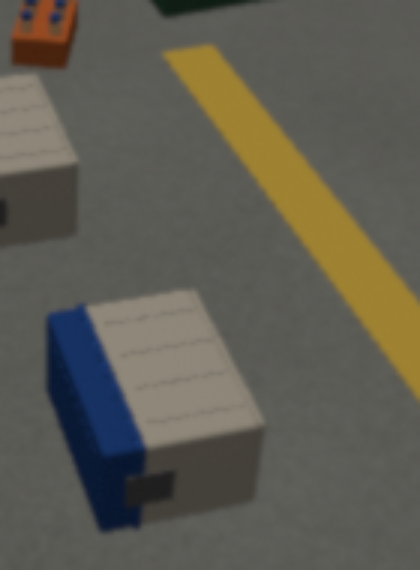

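Neither camera can see the far-facing bases. The plan is to yaw the left crate about 25° clockwise by pushing the left end of its lid, so the side camera glimpses its base. If it turns out plain, I'll reverse the same push.

Emit:
{"method": "apply_moves", "body": {"increments": [[-0.01,0,-0.03,0,0,0],[-0.02,0,-0.07,0,0,0],[-0.035,0,-0.11,0,0,0],[-0.047,0,-0.14,0,0,0],[-0.047,0,-0.155,0,0,0],[-0.047,0.03,-0.155,0,0,0],[-0.047,0.07,-0.155,0,0,0],[-0.047,0.11,-0.155,0,0,0],[-0.047,0.135,-0.155,0,0,0],[-0.047,0.14,-0.155,0,0,0]]}}

```text
time_s: 13.3
ee_pos: [0.403, 0.1928, 0.0094]
orientation: [-90.4, -0.2, -90.0]
contact_force: [0.1, 0.8, -1.1]
grip_width: -0.0002
```

Emit:
{"method": "apply_moves", "body": {"increments": [[0,0,0.01,0,0,0],[0,0,0.02,0,0,0],[0,0,0.026,0,0,0],[0,0,0.032,0,0,0],[0,0,0.038,0,0,0],[0,0,0.044,0,0,0],[0,0,0.05,0,0,0],[0,0,0.055,0,0,0],[0,0,0.06,0,0,0],[0,0,0.06,0,0,0]]}}

```text
time_s: 14.3
ee_pos: [0.4669, 0.1949, 0.0128]
orientation: [-89.9, 0.0, -90.0]
contact_force: [0.4, 0.8, -0.9]
grip_width: 0.0002
```

```bash
cat > red.py <<'E'
from m import *
o=arm.observe();print(o['time_s'],o['ee_pos'],o['contact_force'])
c=snap('side','red');hsv=cv2.cvtColor(c['frame'],cv2.COLOR_RGB2HSV)
m=cv2.inRange(hsv,(0,70,30),(8,255,255))|cv2.inRange(hsv,(165,60,30),(180,255,255))
k,l,s,ce=cv2.connectedComponentsWithStats(m)
for i in range(1,k):
    if s[i,4]>2: print('red',s[i],ce[i])
w=cv2.inRange(hsv,(0,0,115),(40,70,255)); w[:140]=0; w[340:]=0; w[:,450:]=0; w[:,:250]=0
for k in cv2.findContours(w,cv2.RETR_EXTERNAL,cv2.CHAIN_APPROX_NONE)[0]:
    if cv2.contourArea(k)<150: continue
    P=cast(c,k.reshape(-1,2),.07)[:,:2];r=cv2.minAreaRect((P*1000).astype(np.float32));print('white',k.reshape(-1,2).mean(0),r, (cv2.boxPoints(r)/1000).tolist())
E
python3 red.py
```

```text
14.3 [0.4669 0.1949 0.0128] [ 0.4269  0.7508 -0.8723]
red [257 136   5   8   8] [258.375 139.5  ]
red [316 150   3   7   8] [317. 153.]
white [357.2699 272.092 ] ((543.613037109375, -138.75497436523438), (73.1104965209961, 127.69969940185547), 0.2668124735355377) [[0.5067608952522278, -0.07507605105638504], [0.5073555111885071, -0.20277434587478638], [0.5804651975631714, -0.20243389904499054], [0.5798705816268921, -0.0747355967760086]]
white [314.2623 192.7131] ((531.7799072265625, 131.74325561523438), (127.1870346069336, 73.1003189086914), 77.6780014038086) [[0.48250052332878113, 0.07741470634937286], [0.553916871547699, 0.06181469187140465], [0.5810593366622925, 0.18607181310653687], [0.5096429586410522, 0.2016718089580536]]
```

Yaw is about -12°, so I'll push further.

Emit:
{"method": "apply_moves", "body": {"increments": [[0,0,0.006,0,0,0],[0,0,0.012,0,0,0],[0,0,0.017,0,0,0],[0,0,0.021,0,0,0],[0,0,0.021,0,0,0]]}}

```text
time_s: 14.85
ee_pos: [0.4877, 0.1948, 0.0128]
orientation: [-89.9, 0.0, -90.0]
contact_force: [-0.6, -0.3, 0.2]
grip_width: -0.0002
```

```bash
python3 red.py
```

```text
14.85 [0.4877 0.1948 0.0128] [-0.6406 -0.273   0.2143]
red [263 132   8   2   8] [266.5   132.125]
red [257 135   6   8   8] [259.  138.5]
red [316 149   3   8  10] [317.1 152.2]
red [307 151   3   3   4] [308. 152.]
white [357.2699 272.0982] ((543.6136474609375, -138.88333129882812), (73.1104965209961, 127.4429702758789), 0.2668124735355377) [[0.5067620277404785, -0.07533276081085205], [0.5073555707931519, -0.20277434587478638], [0.5804651975631714, -0.20243389904499054], [0.5798717141151428, -0.07499230653047562]]
white [322.3406 195.3696] ((543.8800048828125, 116.7796630859375), (145.62774658203125, 76.88014221191406), 69.52783203125) [[0.48240092396736145, 0.0620090551674366], [0.5544254779815674, 0.03512004762887955], [0.6053591370582581, 0.17155025899410248], [0.5333345532417297, 0.19843927025794983]]
```

Run:
```python
import cv2
a=cv2.imread('pics/red.png')[150:330,260:460]
cv2.imwrite('pics/c6.png',cv2.resize(a,None,fx=3.3,fy=3.3,interpolation=cv2.INTER_CUBIC))
```

```text
(no output)
```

View pics/c6.png

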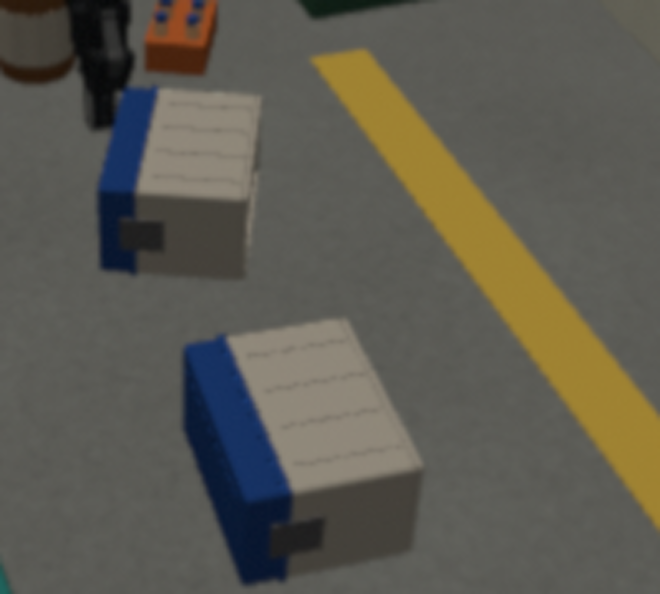

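The base now shows as a thin sliver at (255,150–250) in the crop, with a darker break in it. I'll yaw a little more and read it by numbers.

Emit:
{"method": "apply_moves", "body": {"increments": [[0,0,0.006,0,0,0],[0,0,0.011,0,0,0],[0,0,0.015,0,0,0],[0,0,0.015,0,0,0]]}}

```text
time_s: 15.3
ee_pos: [0.5026, 0.195, 0.0128]
orientation: [-89.9, 0.0, -90.0]
contact_force: [-0.4, 0.4, 0.2]
grip_width: -0.0001
```

```bash
python3 red.py
python3 - <<'E'
import cv2,numpy as np
for y in range(172,236,3):
    im=cv2.imread('pics/red.png')[y,325:352,::-1].astype(int)
    print(y,' '.join('%d/%d'%(p[0],p[0]-p[1]) for p in im))
E
```

```text
15.3 [0.5026 0.195  0.0128] [-0.4269  0.3935  0.2259]
red [263 132  10   2  10] [267.5 132.1]
red [257 135   6   8   8] [259.  138.5]
red [316 149   3   8   9] [317.     152.5556]
red [305 151   5   5   8] [306.875 153.   ]
white [357.2699 272.0982] ((543.6130981445312, -138.77960205078125), (73.1104965209961, 127.74899291992188), 0.2668124735355377) [[0.506760835647583, -0.07507602870464325], [0.5073556900024414, -0.20282363891601562], [0.5804653167724609, -0.2024831920862198], [0.5798704624176025, -0.07473556697368622]]
white [324.2521 193.9496] ((552.9769287109375, 121.4489974975586), (128.59576416015625, 72.09970092773438), 62.78529739379883) [[0.4915127456188202, 0.08075548708438873], [0.5556309223175049, 0.04778240993618965], [0.6144410967826843, 0.16214251518249512], [0.550322949886322, 0.1951155811548233]]
172 92/0 93/0 92/0 90/0 89/0 90/0 91/0 92/0 92/0 92/0 93/0 92/-1 92/-1 92/-1 92/0 92/0 92/1 92/1 91/0 92/1 92/0 92/0 92/0 92/-1 93/0 93/0 92/0
175 90/-1 92/0 92/-1 92/-1 92/-1 93/-1 94/0 93/0 92/-1 93/0 92/0 92/-1 92/0 92/1 92/1 92/0 93/1 92/0 94/1 93/0 92/0 92/0 92/0 92/0 
[... 2322 characters left out ...]
/4 69/3 69/3 69/4 69/5 69/4 69/4 68/3 68/3 68/4 67/4 82/4 110/5 114/5 99/2 92/-1 93/0 91/0 92/1 91/0 92/0 92/0 92/0 92/1 91/0 92/0 91/0
226 70/4 69/3 69/4 69/3 69/4 69/4 69/4 69/3 68/4 69/4 81/4 110/6 114/5 99/2 91/0 92/0 90/0 91/0 91/0 91/1 91/0 91/0 92/0 92/0 93/0 93/0 93/0
229 69/4 69/3 69/4 70/5 69/4 69/4 69/4 69/4 69/3 78/4 100/6 110/5 96/2 91/0 91/-1 92/0 92/0 91/0 89/0 90/0 91/0 92/0 92/0 91/-1 90/0 90/0 90/-1
232 69/4 69/4 69/4 69/4 69/4 69/3 69/4 68/3 69/4 77/4 89/4 89/1 90/0 92/0 91/0 90/-1 91/0 90/-1 90/0 90/0 90/0 91/0 91/0 90/0 90/0 91/0 91/0
235 83/1 81/1 78/2 75/2 75/2 76/3 75/2 74/2 74/2 75/2 82/1 89/0 91/0 91/0 90/0 91/0 91/0 91/0 91/0 92/0 92/0 92/1 91/0 90/0 91/0 91/0 91/0
```

The base sliver (4–5 px wide, reading grey R−G≈3–8 over its whole length) has no red, so the left crate is plain and the right one is stamped. Next I'll undo the left crate's yaw from its far side with a part-open hand.

Emit:
{"method": "apply_moves", "body": {"increments": [[0,0,-0.02,0,0,0],[0,-0.04,-0.02,0,0,0],[0,-0.085,-0.02,0,0,0],[0.01,-0.12,0,0,0,0],[0.03,-0.12,0.04,0,0,0],[0.05,-0.12,0.08,0,0,0],[0.07,-0.12,0.12,0,0,0],[0.08,-0.12,0.15,0,0,0],[0.08,-0.12,0.16,0,0,0],[0.08,-0.12,0.16,0,0,0]], "hand": 0.3}}

```text
time_s: 16.35
ee_pos: [0.6622, 0.1147, 0.1322]
orientation: [-90.0, 0.0, -90.1]
contact_force: [-1.0, 0.8, 0.3]
grip_width: 0.0598
```

Emit:
{"method": "apply_moves", "body": {"increments": [[0,0.04,0,0,0,0],[0,0.08,0,0,0,0],[0,0.11,0,0,0,0],[0,0.12,0,0,0,0],[0,0.12,-0.02,0,0,0],[0,0.12,-0.03,0,0,0],[0,0.12,-0.036,0,0,0],[0,0.12,-0.042,0,0,0],[0,0.12,-0.048,0,0,0],[0,0.12,-0.054,0,0,0]]}}

```text
time_s: 17.35
ee_pos: [0.609, 0.1154, 0.0139]
orientation: [-89.8, 0.0, -90.0]
contact_force: [2.2, -0.5, 0.4]
grip_width: 0.0598
```

```bash
python3 red.py
```

```text
17.35 [0.609  0.1154 0.0139] [ 2.239  -0.451   0.3556]
red [263 132   6   2   7] [265.8571 132.2857]
red [270 132   3   1   3] [271. 132.]
red [257 135   6   8   8] [259.  138.5]
red [275 134   4   4   4] [276.5 135.5]
red [316 149   3   8   9] [317.     152.5556]
red [307 151   3   3   4] [308. 152.]
white [357.2761 272.092 ] ((543.6619873046875, -138.75473022460938), (73.20841979980469, 127.69969940185547), 0.2668124735355377) [[0.506760835647583, -0.07507603615522385], [0.5073554515838623, -0.20277433097362518], [0.5805631279945374, -0.20243342220783234], [0.5799685120582581, -0.0747351199388504]]
white [320.7563 194.8067] ((544.8564453125, 120.60086059570312), (128.46188354492188, 72.53053283691406), 64.42210388183594) [[0.484414279460907, 0.07832169532775879], [0.5498368144035339, 0.04700751602649689], [0.6052985787391663, 0.1628800332546234], [0.5398761034011841, 0.19419421255588531]]
```

Emit:
{"method": "apply_moves", "body": {"increments": [[0,0,-0.006,0,0,0],[0,0,-0.012,0,0,0],[0,0,-0.018,0,0,0],[0,0,-0.024,0,0,0],[0,0,-0.03,0,0,0],[0,0,-0.036,0,0,0],[0,0,-0.042,0,0,0],[0,0,-0.047,0,0,0],[0,0,-0.051,0,0,0],[0,0,-0.051,0,0,0]]}}

```text
time_s: 18.4
ee_pos: [0.5554, 0.1148, 0.0126]
orientation: [-90.1, -0.0, -90.0]
contact_force: [0.3, 0.2, 0.2]
grip_width: 0.0596
```

```bash
python3 red.py
```

```text
18.4 [0.5554 0.1148 0.0126] [0.3092 0.1945 0.2064]
red [263 132  10   2  10] [267.5 132.1]
red [257 135   6   9   9] [258.7778 139.    ]
red [275 134   4   4   4] [276.5 135.5]
red [307 151   2   3   3] [307.6667 152.    ]
white [357.2761 272.1043] ((543.662353515625, -138.83197021484375), (73.20841979980469, 127.85417175292969), 0.2668124735355377) [[0.506760835647583, -0.07507603615522385], [0.5073562264442444, -0.2029288113117218], [0.5805638432502747, -0.20258790254592896], [0.5799685120582581, -0.0747351199388504]]
white [301.1417 199.5827] ((497.8696594238281, 112.9896240234375), (128.19102478027344, 74.9948501586914), 73.81721496582031) [[0.4439943730831146, 0.06188436970114708], [0.516017735004425, 0.040983106940984726], [0.5517449378967285, 0.16409488022327423], [0.4797215461730957, 0.18499614298343658]]
```

Most of that push translated the crate: yaw is about -16° and it sits 25 mm too far right. Pushing its right side near the base end should correct both.

Emit:
{"method": "apply_moves", "body": {"increments": [[0,0,0.03,0,0,0],[0,-0.04,0.03,0,0,0],[0,-0.08,0.03,0,0,0],[0.02,-0.11,0.02,0,0,0],[0.055,-0.11,-0.01,0,0,0],[0.09,-0.11,-0.04,0,0,0],[0.115,-0.11,-0.048,0,0,0],[0.115,-0.08,-0.048,0,0,0],[0.115,-0.04,-0.048,0,0,0],[0.115,0,-0.048,0,0,0]], "hand": 1}}

```text
time_s: 19.45
ee_pos: [0.5082, -0.0007, 0.0119]
orientation: [-90.0, -0.0, -90.1]
contact_force: [1.2, -0.7, 0.2]
grip_width: 0.0002
```

Emit:
{"method": "apply_moves", "body": {"increments": [[-0.01,0,0,0,0,0],[-0.02,0,0,0,0,0],[-0.028,0,0,0,0,0],[-0.034,0,0,0,0,0],[-0.04,0,0,0,0,0],[-0.046,0,0,0,0,0],[-0.05,0,0,0,0,0],[-0.05,0,0,0,0,0]]}}

```text
time_s: 20.25
ee_pos: [0.5089, 0.0507, 0.0131]
orientation: [-89.9, 0.0, -90.0]
contact_force: [0.1, -0.4, 0.3]
grip_width: 0.0001
```

```bash
python3 red.py | grep -v red
```

```text
20.25 [0.5089 0.0507 0.0131] [ 0.1163 -0.3518  0.3095]
white [357.2945 272.1043] ((543.7117309570312, -138.8048858642578), (73.30748748779297, 127.80048370361328), 0.2668124735355377) [[0.506760835647583, -0.07507602125406265], [0.5073559284210205, -0.20287512242794037], [0.5806626081466675, -0.2025337517261505], [0.58006751537323, -0.0747346505522728]]
white [293.0094 196.217 ] ((484.9533386230469, 132.89230346679688), (129.9032745361328, 58.056434631347656), 78.7990951538086) [[0.4438612163066864, 0.07481659203767776], [0.5008118152618408, 0.06353913247585297], [0.5260454416275024, 0.19096802175045013], [0.4690948724746704, 0.20224547386169434]]
```

Emit:
{"method": "apply_moves", "body": {"increments": [[-0.006,0,0,0,0,0],[-0.011,0,0,0,0,0],[-0.016,0,0,0,0,0],[-0.016,0,0,0,0,0],[0.01,0,0,0,0,0],[0.04,-0.02,0,0,0,0],[0.05,-0.06,0,0,0,0],[0.06,-0.1,0,0,0,0],[0.06,-0.12,0,0,0,0]]}}

```text
time_s: 21.2
ee_pos: [0.5099, -0.0107, 0.1357]
orientation: [-89.8, 0.0, -90.1]
contact_force: [0.2, 0.2, -0.2]
grip_width: -0.0003
```

```bash
python3 red.py | grep -v red
```

```text
21.2 [ 0.5099 -0.0107  0.1357] [ 0.2284  0.1965 -0.234 ]
white [357.2761 272.1043] ((543.6622314453125, -138.80511474609375), (73.20841979980469, 127.80048370361328), 0.2668124735355377) [[0.506760835647583, -0.07507602125406265], [0.5073559284210205, -0.20287512242794037], [0.5805636048316956, -0.20253421366214752], [0.5799685120582581, -0.07473510503768921]]
white [293.8361 191.8033] ((488.13824462890625, 146.38304138183594), (128.67723083496094, 73.15939331054688), 81.33080291748047) [[0.44227874279022217, 0.08829313516616821], [0.5146023631095886, 0.07726585119962692], [0.5339977145195007, 0.20447294414043427], [0.46167412400245667, 0.21550023555755615]]
```

Left crate is now at yaw -9°, about 20 mm towards the robot. Two trims remain: a sideways push on the lid end from the left, then a centred push away from the robot.

Emit:
{"method": "apply_moves", "body": {"increments": [[-0.035,0,0,0,0,0],[-0.08,0,-0.02,0,0,0],[-0.125,0,-0.04,0,0,0],[-0.17,0,-0.06,0,0,0],[-0.215,0,-0.06,0,0,0],[-0.255,0,-0.06,0,0,0],[-0.275,0,-0.06,0,0,0],[-0.275,0.04,-0.06,0,0,0],[-0.275,0.085,-0.06,0,0,0],[-0.275,0.12,-0.06,0,0,0]]}}

```text
time_s: 22.25
ee_pos: [0.4463, 0.2653, 0.0101]
orientation: [-90.2, -0.0, -89.9]
contact_force: [0.5, 0.5, 0.1]
grip_width: 0.0
```

Emit:
{"method": "apply_moves", "body": {"increments": [[0.01,0.002,0,0,0,0],[0.02,0.002,0,0,0,0],[0.026,0.002,0,0,0,0],[0.031,0.002,0,0,0,0],[0.036,0.002,0,0,0,0],[0.038,0.002,0,0,0,0],[0.038,0.002,0,0,0,0]]}}

```text
time_s: 22.95
ee_pos: [0.4497, 0.2278, 0.0118]
orientation: [-89.9, 0.1, -90.0]
contact_force: [0.5, 2.6, 1.3]
grip_width: -0.0001
```

```bash
python3 red.py | grep -v red
```

```text
22.95 [0.4497 0.2278 0.0118] [0.5207 2.5916 1.258 ]
white [357.2699 272.092 ] ((543.6133422851562, -138.8284149169922), (73.1104965209961, 127.33313751220703), 0.2668124735355377) [[0.5067619681358337, -0.07533276081085205], [0.5073550343513489, -0.20266452431678772], [0.5804647207260132, -0.2023240625858307], [0.5798717141151428, -0.07499230653047562]]
white [295.8293 193.5285] ((490.30908203125, 138.63717651367188), (128.21087646484375, 73.1419448852539), 83.48312377929688) [[0.44669872522354126, 0.07909660786390305], [0.519368052482605, 0.07079531252384186], [0.5339194536209106, 0.1981777399778366], [0.4612501263618469, 0.2064790278673172]]
```

Emit:
{"method": "apply_moves", "body": {"increments": [[0.003,0,0,0,0,0],[0.006,0,0,0,0,0],[0.006,0,0,0,0,0],[-0.03,0,0,0,0,0],[-0.03,0,-0.03,0,0,0],[0,0,-0.06,0,0,0],[0.045,0,-0.063,0,0,0],[0.085,0,-0.061,0,0,0],[0.093,0,-0.055,0,0,0],[0.093,0,-0.055,0,0,0]]}}

```text
time_s: 24.0
ee_pos: [0.3938, 0.1314, 0.0104]
orientation: [-90.0, -0.1, -90.3]
contact_force: [1.2, 0.2, 0.3]
grip_width: -0.0001
```

```bash
python3 red.py | grep -v red
```

```text
24.0 [0.3938 0.1314 0.0104] [1.177  0.1891 0.3186]
white [357.2699 272.092 ] ((543.613037109375, -138.75497436523438), (73.1104965209961, 127.69969940185547), 0.2668124735355377) [[0.5067608952522278, -0.07507605105638504], [0.5073555111885071, -0.20277434587478638], [0.5804651975631714, -0.20243389904499054], [0.5798705816268921, -0.0747355967760086]]
white [297.0656 194.7459] ((491.6990661621094, 133.28097534179688), (128.03065490722656, 73.30895233154297), 85.78331756591797) [[0.4504368305206299, 0.07213407754898071], [0.523547351360321, 0.06674379110336304], [0.5329613089561462, 0.19442787766456604], [0.4598507583141327, 0.19981816411018372]]
```

Emit:
{"method": "apply_moves", "body": {"increments": [[0,0,0.01,0,0,0],[0.006,0,0.016,0,0,0],[0.01,0,0.02,0,0,0],[0.01,0,0.025,0,0,0],[0.01,0,0.03,0,0,0],[0.01,0,0.035,0,0,0],[0.01,0,0.04,0,0,0],[0.01,0,0.042,0,0,0],[0.01,0,0.042,0,0,0]]}}

```text
time_s: 24.95
ee_pos: [0.4365, 0.1244, 0.0109]
orientation: [-89.9, 0.0, -90.0]
contact_force: [-0.2, -1.5, -0.4]
grip_width: 0.0001
```

```bash
python3 red.py | grep -v red
```

```text
24.95 [0.4365 0.1244 0.0109] [-0.1911 -1.5395 -0.392 ]
white [357.2699 272.0859] ((543.5695190429688, -138.69503784179688), (73.13565063476562, 127.5432357788086), 0.3202894628047943) [[0.5066457390785217, -0.07512883096933365], [0.5073587894439697, -0.20267008244991302], [0.5804932713508606, -0.20226123929023743], [0.5797802805900574, -0.07471998780965805]]
white [305.1513 192.5294] ((511.8768310546875, 137.6536865234375), (128.0784149169922, 73.03890228271484), 89.42462158203125) [[0.4747161269187927, 0.07398443669080734], [0.5477513670921326, 0.07325097918510437], [0.549037516117096, 0.20132294297218323], [0.4760023057460785, 0.2020563930273056]]
```

Left crate is back: base x≈0.548, y≈0.143, yaw -0.6°. Now the stamped right crate: open hand, tool turned to the tape's 3.45°.

Emit:
{"method": "apply_moves", "body": {"increments": [[0,0,-0.015,0,0,0],[0,-0.04,-0.015,0,0,0],[0.01,-0.085,-0.01,0,0,0],[0.05,-0.12,0,0,0,0],[0.095,-0.12,0,0,0,0],[0.14,-0.12,0,0,-1,0],[0.185,-0.12,0,0,-2,0],[0.23,-0.12,0,0,-3.45,0],[0.26,-0.12,0.003,0,-3.45,0],[0.267,-0.12,0.003,0,-3.45,0]], "hand": 0}}

```text
time_s: 26.0
ee_pos: [0.4387, -0.1472, 0.1312]
orientation: [-89.9, -0.1, -86.9]
contact_force: [-1.2, 0.0, 0.2]
grip_width: 0.0856
```

Emit:
{"method": "apply_moves", "body": {"increments": [[0,0.03,0,0,0,0],[0,0.07,0,0,0,0],[0,0.1,0,0,0,0],[0,0.125,0,0,0,0],[0,0.13,0,0,0,0],[0,0.13,0,0,0,0]]}}

```text
time_s: 26.6
ee_pos: [0.4384, -0.142, 0.0006]
orientation: [-90.1, 0.0, -86.5]
contact_force: [0.1, 0.4, 0.3]
grip_width: 0.0853
```

Emit:
{"method": "apply_moves", "body": {"increments": [[0,0,0.01,0,0,0],[0,0,0.02,0,0,0],[0,0,0.027,0,0,0],[0,0,0.035,0,0,0],[0,0,0.043,0,0,0],[0,0,0.051,0,0,0],[0,0,0.059,0,0,0],[0,0,0.067,0,0,0],[0,0,0.075,0,0,0],[0,0,0.083,0,0,0]]}}

```text
time_s: 27.6
ee_pos: [0.5222, -0.1378, 0.0007]
orientation: [-90.0, 0.0, -86.5]
contact_force: [-2.4, -0.2, 1.5]
grip_width: 0.0852
```

Emit:
{"method": "apply_moves", "body": {"increments": [[0,0,0.008,0,0,0],[0,0,0.016,0,0,0],[0,0,0.024,0,0,0],[0,0,0.032,0,0,0],[0,0,0.04,0,0,0],[0,0,0.048,0,0,0],[0,0,0.056,0,0,0],[0,0,0.064,0,0,0],[0,0,0.069,0,0,0],[0,0,0.069,0,0,0]]}}

```text
time_s: 28.6
ee_pos: [0.5916, -0.1336, 0.0009]
orientation: [-89.9, -0.0, -86.5]
contact_force: [0.4, 0.8, -0.1]
grip_width: 0.0854
```

```bash
sed -i 's/w\[:,450:\]=0/w[:,490:]=0/' red.py; python3 red.py|grep -v red
```

```text
28.6 [ 0.5916 -0.1336  0.0009] [ 0.4186  0.7768 -0.1428]
white [420.5036 259.1223] ((665.7802734375, -128.8323211669922), (70.34125518798828, 127.73119354248047), 3.3346915245056152) [[0.626954197883606, -0.06712067872285843], [0.6343841552734375, -0.19463559985160828], [0.704606294631958, -0.19054396450519562], [0.6971763968467712, -0.06302903592586517]]
white [305.3583 192.65  ] ((511.9683532714844, 137.63717651367188), (129.27627563476562, 73.33666229248047), 89.20636749267578) [[0.47440823912620544, 0.07351312786340714], [0.5477378368377686, 0.07249735295772552], [0.5495284199714661, 0.20176123082637787], [0.47619885206222534, 0.20277701318264008]]
```

Emit:
{"method": "apply_moves", "body": {"increments": [[0,0,0.008,0,0,0],[0,0,0.016,0,0,0],[0,0,0.024,0,0,0],[0,0,0.031,0,0,0],[0,0,0.036,0,0,0],[0,0,0.039,0,0,0],[0,0,0.041,0,0,0],[0,0,0.041,0,0,0]]}}

```text
time_s: 29.45
ee_pos: [0.6316, -0.1313, 0.0008]
orientation: [-90.0, -0.0, -86.6]
contact_force: [-0.5, 0.4, -0.5]
grip_width: 0.0856
```

Emit:
{"method": "apply_moves", "body": {"increments": [[0,0,-0.01,0,0,0],[0,0,-0.03,0,0,0],[0,-0.02,-0.05,0,0,0],[0,-0.06,-0.07,0,0,0],[0,-0.1,-0.09,0,0,0],[-0.04,-0.14,-0.12,0,0,0],[-0.08,-0.17,-0.15,0,0,0],[-0.11,-0.18,-0.18,0,0,0],[-0.12,-0.18,-0.2,0,0,0],[-0.12,-0.18,-0.2,0,0,0]]}}

```text
time_s: 30.45
ee_pos: [0.421, -0.0213, 0.1817]
orientation: [-89.9, -0.1, -86.3]
contact_force: [0.5, -1.5, 0.5]
grip_width: 0.0854
```

```bash
python3 red.py|grep -v red
python3 - <<'E'
from m import *
c=snap('top','t9');d=snap('side','s9')
for r in rects(c,(20,120,100),(35,255,255),0.): print('tape',*r)
hsv=cv2.cvtColor(c['frame'],cv2.COLOR_RGB2HSV)
w=cv2.inRange(hsv,(0,0,150),(40,60,255)); w[:,:200]=0;w[:,470:]=0;w[300:]=0;w[:60]=0
for k in cv2.findContours(w,cv2.RETR_EXTERNAL,cv2.CHAIN_APPROX_NONE)[0]:
    if cv2.contourArea(k)<300: continue
    P=cast(c,k.reshape(-1,2),.07)[:,:2];r=cv2.minAreaRect((P*1000).astype(np.float32));print('white',k.reshape(-1,2).mean(0),r, cv2.boxPoints(r).tolist())
cv2.imwrite('pics/c9.png',np.hstack([c['frame'][90:390,110:510,::-1],d['frame'][100:400,170:570,::-1]]))
E
```

```text
30.45 [ 0.421  -0.0213  0.1817] [ 0.4676 -1.5236  0.4592]
white [434.8741 253.2028] ((706.0462646484375, -125.59158325195312), (72.27136993408203, 128.25132751464844), 3.489467144012451) [[0.6660745739936829, -0.06378421187400818], [0.6738806366920471, -0.19179776310920715], [0.7460179328918457, -0.18739895522594452], [0.7382119297981262, -0.05938540771603584]]
white [306.1579 193.1491] ((511.9605712890625, 137.54818725585938), (128.26190185546875, 73.2112808227539), 89.41929626464844) [[0.47470685839653015, 0.07379153370857239], [0.5479143857955933, 0.07304953038692474], [0.5492143034934998, 0.2013048380613327], [0.47600677609443665, 0.20204684138298035]]
tape [262.5    160.2938] [0.7276 0.1365] [51.07017135620117, 389.1033935546875] 3.469574
tape [442.7484 146.4843] [ 0.7516 -0.2632] [50.77448272705078, 132.03211975097656] 3.3639832
white [338.0455 265.3091] ((481.544189453125, -27.336402893066406), (19.951370239257812, 94.36486053466797), 2.2971224784851074) [[469.68536376953125, 19.40827178955078], [473.4676513671875, -74.8807601928711], [493.40301513671875, -74.0810775756836], [489.6207275390625, 20.20795440673828]]
white [253.6396 251.7005] ((510.7934265136719, 143.14715576171875), (129.99209594726562, 73.33879852294922), 89.15605926513672) [[473.170654296875, 78.69825744628906], [546.5015258789062, 77.61805725097656], [548.4161987304688, 207.59605407714844], [475.0853271484375, 208.67625427246094]]
white [382.6043 157.4599] ((705.5264282226562, -122.19168090820312), (73.82321166992188, 128.62896728515625), 3.363722801208496) [[664.90478515625, -60.15376281738281], [672.4520263671875, -188.5611114501953], [746.1480712890625, -184.22959899902344], [738.600830078125, -55.82225036621094]]
```

View pics/c9.png

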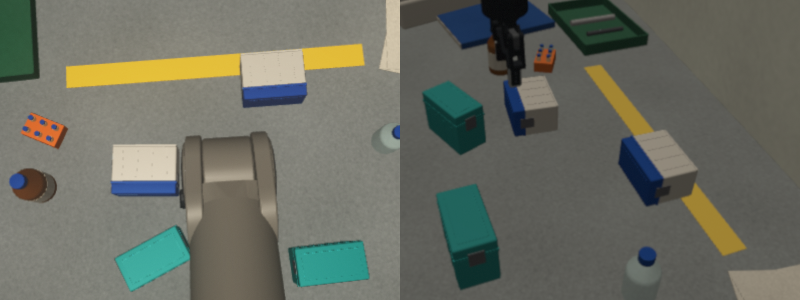

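Run:
```python
from m import *
c=snap('side')
A=np.array([.5556,.0478]);B=np.array([.6144,.1621]) # base top edge ends as measured by side at yaw -27
def f(s,z): q=A+(B-A)*s; return (*q,z)
print('base corners',proj(c,[f(0,0),f(0,.07),f(1,0),f(1,.07)]).round(1).tolist())
print('stamp centre/ends',proj(c,[f(.5,.035),f(.3,.035),f(.7,.035),f(.5,.009),f(.5,.061)]).round(1).tolist())
o=arm.observe();print(o['time_s'],o['contact_force'],o['qvel'].round(2))
```

```text
base corners [[333.9, 236.9], [334.9, 211.5], [344.0, 204.5], [345.3, 180.1]]
stamp centre/ends [[339.8, 207.8], [337.7, 214.3], [341.8, 201.5], [339.3, 216.9], [340.2, 198.4]]
30.65 [-0.2421  0.2139 -0.3158] [ 0.2   1.2   0.14 -0.47 -0.05  0.22 -0.1 ]
```

The stamp's position on the left base projects to (340,208). Pixels there read R−G = 3–5, so that base is plain and the crate I pushed is the stamped one. Handing in.

```bash
python3 -c "
from cell import arm
print(arm.job_done())"
```

```text
the job is handed in; nothing more can be done
None
```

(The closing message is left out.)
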